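# Steady the rocking decorating wheel

## Robot

A 7-joint arm with a two-finger parallel gripper is mounted at the origin on the work surface. World frame = base frame: x ahead of the robot, y to its left, z up, the work surface at z = 0. Lengths are in m, angles in rad, forces in N, time in s.
With the tool pointing down it reaches from about 0.4 to 0.9 m from the base axis. Payload 5.6 kg.
Tool frame: the origin (TCP) lies midway between the tips of the shut fingers; the grasp point (between the pads) lies 19 mm behind it; z points along the fingers, y is the line along which they close (so a half turn about z gives the same grasp; the last joint's range is limited). The gripper opens to 92 mm and grips with 3 to 60 N. Pads are 20 mm wide; open, the fingers measure 128 mm over their backs; the gripper's body (75 mm by 189 mm) begins 69 mm behind the grasp point.
Start: joints at [-1.331, 0.468, -0.012, 1.603, 0.006, 1.071, -0.056], TCP at [0.181, 0.624, 0.19] pointing down, gripper open.
Joint ranges: [-2.53, 2.53], [-0.31, 2.02], [-1.57, 1.55], [0.28, 2.44], [-1.29, 4.43], [0.15, 1.84], [-2.92, 2.92]. Speed limits (rad/s): [2.57, 2.57, 3.14, 3.14, 3.14, 3.14, 3.14].

## Interface

Orientations are given as a unit quaternion [x, y, z, w].
In Python, from bench import status, optics, order gives the robot as it stands.
- The arm moves only by the shell command python3 -m inch 'ROWS' [FORCE]. ROWS is JSON, one flat list of numbers, 7 for each row, row after row: the turn, a rotation vector about the tool's x, y, z in rad, then the shift along the tool's x, y, z in mm, then the opening, from -1 (shut) to 1 (fully open). A call has 1 to 10 rows; each row shifts and turns the commanded pose from where the row before left it, along the tool's axes as they then stand; what a row does not reach is not made up. A row lasts 1/8 s, in which the tool goes at most 62.5 mm and 10.7 degrees, less where a joint would pass 70% of its speed; a pose out of reach is approached as far as the arm can. A call with a gripper value outside its range is refused whole. The fingers move at their own pace and stop on an object; FORCE is the grip in N (left out, the last holds). Time passes only in rows, so rows that do not move let the fingers close. It gives the time, the measured TCP pose, the force, the opening and the grip force at its end, in the units of the state.
- status.observe(): the state, without advancing time (a new reading comes with each control period).
- optics.snapshot(name): name is "scene" or "top" or "wrist"; returns (picture, depth): 480x640x3 uint8, red, green, blue; 480x640 float32, m along the optical axis (not along the pixel's ray), 0 where there is no reading.
- optics.camera_info(name): a dict with "fovy" (degrees; the focal length in pixels is half the picture's height over the tangent of half this angle, whatever the lens; pixels are square), "cx", "cy" (the principal point, pixels), "R" (3x3) and "t" (3): a world point X has camera coordinates R X + t; the wrist camera has in their place "T_tool_cam" (4x4, takes a point from camera to tool coordinates, whose origin is the TCP and whose axes are the flange's). Camera axes: x right, y down, z forward; pixel columns grow to the right and rows downward; lengths in m; the calibration is good to about 2 mm. A picture is of the moment at which its call begins: read the wrist's pose just before it. camera_info takes no time and is no camera call.
- order.hand_in(): hands the job in; it is judged then, once.
The state is a dict: "t": time; "qpos": joint angles; "joint_velocities": joint speeds; "effort": joint torques, N m; "tcp_pos": TCP position; "eef_rot": TCP orientation; "contact_force": force on the tool from outside, world axes, zero at the start; "torque": the same for the moment, N m; "finger_gap": finger opening in m; "gripper_force": force on a finger pad.
Only numpy, scipy, OpenCV 4.12 (cv2) and the standard library are available. Lean on these libraries where they do the work, as an engineer would, in place of code of your own. Each camera call takes 0.05 s, during which the arm holds its last target. There are 200 camera calls.

## Task

The decorating wheel rocks on its base: press down on the corners of its square plate with the fingertips, one after another, until you find the corner that gives, then press the raised shim beside that corner down flat so that it stays flat. Leave the other three shims standing up, do not lift or shift the wheel, and do not disturb the cup, the jar and the brush.

Things in the scene. Friction and masses are not known exactly. Their poses are not given: they have to be found in the camera images.
- frame: The fixed dark grey levelling base on the bench, 190 x 300 mm and 10 mm thick. Origin: centre of its underside, on the bench; z up, y along its 300 mm length, x along its 190 mm width.
- wheel: Decorating wheel: a square aluminium plate 180 x 180 x 8 mm with a white round turntable head (124 mm diameter, top 39 mm above the plate's underside) fixed on its centre; 1.3 to 1.8 kg. It rests loose and level on four feet, its underside 32 mm above the bench, its edges parallel to the base's. Origin: centre of the plate's underside; x and y along its edges.
- plate_top (a point): Centre of the plate's upper face (hidden under the head), level with the corners. Press a corner about 75 mm from the centre along both x and y, above its foot. Three corners are firm and do not give. One, any of the four, rocks: it starts to sink at about 3 N, at 5 to 6 N has sunk 5 mm, the plate visibly aslant, and springs back when let go.
- foot_1: One of the four outwardly identical black feet standing on the base under the plate, one under each corner 66 mm from the centre along x and y; which foot is under which corner changes. The soft one sits 0.01 mm lower, far too little to see or to read off. Origin: centre of its underside, on the base.
- foot_2: One of the four outwardly identical black feet standing on the base under the plate, one under each corner 66 mm from the centre along x and y; which foot is under which corner changes. The soft one sits 0.01 mm lower, far too little to see or to read off. Origin: centre of its underside, on the base.
- foot_3: One of the four outwardly identical black feet standing on the base under the plate, one under each corner 66 mm from the centre along x and y; which foot is under which corner changes. The soft one sits 0.01 mm lower, far too little to see or to read off. Origin: centre of its underside, on the base.
- foot_4: One of the four outwardly identical black feet standing on the base under the plate, one under each corner 66 mm from the centre along x and y; which foot is under which corner changes. The soft one sits 0.01 mm lower, far too little to see or to read off. Origin: centre of its underside, on the base.
- shim_1 (a joint): Shim at the +x, +y corner (base axes): steel tongue 24 mm wide, 45 mm long, pointing outward along the base's y from a pivot 65 mm from the base's centre in x, 96 mm in y, 22 mm above the bench. 0 to 0.06 rad: outer end raised, sloping about 23 degrees; 0.40 rad: flat, its nose props the plate. Stiff: moves only under 8 to 10 N on its outer part and stays where left.
- shim_1_pad (a point): Point to press on the upper face of the shim at the +x, +y corner, 32 mm out from its pivot on its middle line; it moves with the tongue. About 37 mm above the bench when raised, 25 mm when flat.
- shim_2 (a joint): Shim at the +x, -y corner (base axes): steel tongue 24 mm wide, 45 mm long, pointing outward along the base's y from a pivot 65 mm from the base's centre in x, 96 mm in y, 22 mm above the bench. 0 to 0.06 rad: outer end raised, sloping about 23 degrees; 0.40 rad: flat, its nose props the plate. Stiff: moves only under 8 to 10 N on its outer part and stays where left.
- shim_2_pad (a point): Point to press on the upper face of the shim at the +x, -y corner, 32 mm out from its pivot on its middle line; it moves with the tongue. About 37 mm above the bench when raised, 25 mm when flat.
- shim_3 (a joint): Shim at the -x, +y corner (base axes): steel tongue 24 mm wide, 45 mm long, pointing outward along the base's y from a pivot 65 mm from the base's centre in x, 96 mm in y, 22 mm above the bench. 0 to 0.06 rad: outer end raised, sloping about 23 degrees; 0.40 rad: flat, its nose props the plate. Stiff: moves only under 8 to 10 N on its outer part and stays where left.
- shim_3_pad (a point): Point to press on the upper face of the shim at the -x, +y corner, 32 mm out from its pivot on its middle line; it moves with the tongue. About 37 mm above the bench when raised, 25 mm when flat.
- shim_4 (a joint): Shim at the -x, -y corner (base axes): steel tongue 24 mm wide, 45 mm long, pointing outward along the base's y from a pivot 65 mm from the base's centre in x, 96 mm in y, 22 mm above the bench. 0 to 0.06 rad: outer end raised, sloping about 23 degrees; 0.40 rad: flat, its nose props the plate. Stiff: moves only under 8 to 10 N on its outer part and stays where left.
- shim_4_pad (a point): Point to press on the upper face of the shim at the -x, -y corner, 32 mm out from its pivot on its middle line; it moves with the tongue. About 37 mm above the bench when raised, 25 mm when flat.
- cup: Bystander: open terracotta cup, 76 mm wide, 85 mm high, standing on the bench. Origin: centre of its underside.
- jar: Bystander: closed white jar, 64 mm wide, 75 mm high, standing on the bench. Origin: centre of its underside.
- brush: Bystander: a brush lying on the bench, along its own x. Origin: on its underside.

How it is judged:
By the outcome, as a careful person would: the job done as asked, in the order asked, and still so for the second after the job is handed in, with the robot touching nothing.
It also fails if it takes over 56 s, if anything falls off the work surface, if the arm or the gripper's body presses on something with over 40 N, if the wrist force passes 120 N, or if a joint passes its speed limit or range.

## Working session

There is one attempt and no reset: what is moved stays moved. The work goes in short steps, Python scripts to look and compute and a shell command to move; the robot and the scene stay as the last step left them, time stands still between calls to the robot, and variables do not carry over. Pictures are saved under pics/ and viewed, at most 10 in all, crops included, and the job is handed in when it is done.

```bash
mkdir -p pics; python3 - <<'E'
from bench import status, optics
import cv2,numpy as np
s=status.observe();print({k:np.round(v,3).tolist() for k,v in s.items()})
for n in("scene","top"):
    p,d=optics.snapshot(n);cv2.imwrite(f"pics/{n}0.png",p[:,:,::-1]);np.savez(f"{n}0.npz",p=p,d=d)
    print(n,optics.camera_info(n))
print(optics.camera_info("wrist"))
E
```

```text
{'t': 0.0, 'qpos': [-1.331, 0.468, -0.012, 1.604, 0.006, 1.071, -0.056], 'joint_velocities': [-0.001, -0.0, 0.0, 0.0, 0.002, -0.001, -0.0], 'effort': [-0.0, -52.057, -0.012, -24.374, -0.057, 0.017, 0.0], 'tcp_pos': [0.181, 0.624, 0.19], 'eef_rot': [0.141, 0.99, -0.001, -0.0], 'contact_force': [-0.28, 0.85, 0.128], 'torque': [0.024, 0.043, -0.007], 'gripper_force': 0.0, 'finger_gap': 0.092}
scene {'fovy': 44.93567947701915, 'cx': 322.9548860303581, 'cy': 228.31966923687293, 'R': array([[-0.1050428 ,  0.99430845, -0.01779678],
       [ 0.72710133,  0.06458048, -0.68348593],
       [-0.6784465 , -0.08473534, -0.72974671]]), 't': array([ 0.04426513, -0.37570983,  1.77107724])}
top {'fovy': 50.697855774437755, 'cx': 319.94489247773373, 'cy': 241.46187398541457, 'R': array([[-8.77498329e-04, -9.99823910e-01,  1.87451289e-02],
       [-9.96606109e-01, -6.68609363e-04, -8.23153487e-02],
       [ 8.23133869e-02, -1.87537416e-02, -9.96430029e-01]]), 't': array([-0.02070736,  0.55724701,  1.01655688])}
{'fovy': 71.21471366971431, 'cx': 321.0123065953522, 'cy': 239.53250406375062, 'T_tool_cam': array([[-1.49150225e-03, -9.65919795e-01, -2.58837256e-01,
         7.26768365e-02],
       [ 9.99998829e-01, -1.52912347e-03, -5.59806427e-05,
        -8.50982148e-04],
       [-3.41721312e-04, -2.58837036e-01,  9.65920945e-01,
        -1.94172553e-01],
       [ 0.00000000e+00,  0.00000000e+00,  0.00000000e+00,
         1.00000000e+00]])}
```

View pics/top0.png

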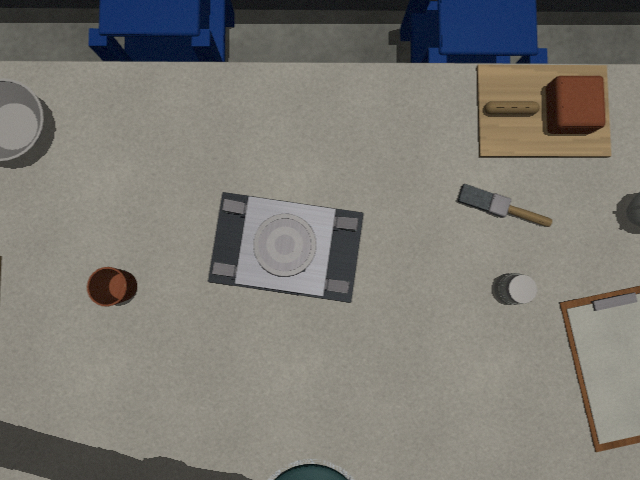

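View pics/scene0.png

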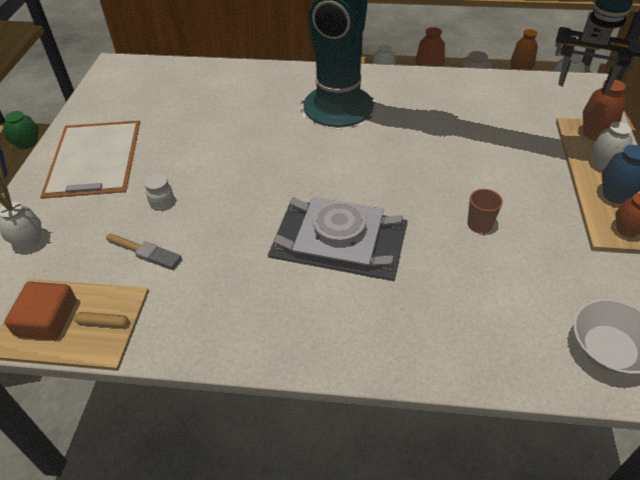

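The top view shows the dark base with corners near (222,193), (363,212), (351,301) and (209,282). The plate spans about (243,196) to (327,297), and shims sit at (233,206), (346,223), (223,270) and (338,287). The scene view shows the same set with the cup, jar and brush well clear. Next I'll measure the base and the plate.

```bash
cat > h.py <<'E'
import numpy as np,cv2
from bench import optics,status
def cast(n,uv,z):
    c=optics.camera_info(n);f=240/np.tan(np.radians(c['fovy']/2))
    R,t=c['R'],c['t'];o=-R.T@t
    uv=np.atleast_2d(uv).astype(float)
    d=np.c_[(uv[:,0]-c['cx'])/f,(uv[:,1]-c['cy'])/f,np.ones(len(uv))]@R
    return o+d*((z-o[2])/d[:,2])[:,None]
E
python3 - <<'E'
from h import *
z=np.load("top0.npz");p=z['p'];g=cv2.cvtColor(p,cv2.COLOR_RGB2GRAY);hsv=cv2.cvtColor(p,cv2.COLOR_RGB2HSV)
roi=np.zeros_like(g);roi[180:315,195:378]=1
def rect(m,zz,hull):
    m=cv2.morphologyEx((m&(roi>0)).astype(np.uint8),cv2.MORPH_OPEN,np.ones((3,3)))
    cs,_=cv2.findContours(m,0,cv2.CHAIN_APPROX_NONE)
    cs=[c for c in cs if cv2.contourArea(c)>300]
    pts=np.vstack(cs)[:,0]
    X=cast("top",pts,zz)[:,:2]
    r=cv2.minAreaRect((X*1000).astype(np.float32));print(r,len(cs), cv2.boxPoints(r).round(0).tolist())
print(g[245,225],g[245,345],g[215,300],g[150,300],g[206,233],g[223,346],g[287,338])
rect(g<75,.01,1)
rect(g>165,.04,1)
# plate via depth
d=z['d'];c=optics.camera_info("top");f=240/np.tan(np.radians(c['fovy']/2))
v,u=np.mgrid[:480,:640];P=np.stack([(u-c['cx'])/f*d,(v-c['cy'])/f*d,d],-1)-c['t'];P=P@c['R']
Z=P[...,2]
for uv in[(300,205),(260,280),(285,245),(345,255),(233,206),(346,223),(223,270),(338,287),(300,150)]:print(uv,P[uv[1],uv[0]].round(4))
m=(Z>.06)&(Z<.085)&(roi>0);print("head",P[m][:,:2].mean(0),m.sum())
E
```

```text
52 57 159 140 114 104 106
((547.4615478515625, 49.48486328125), (297.1258239746094, 189.66717529296875), 81.70148468017578) 2 [[432.0, -84.0], [620.0, -111.0], [663.0, 183.0], [475.0, 210.0]]Traceback (most recent call last):
  File "<stdin>", line 13, in <module>
  File "<stdin>", line 8, in rect
    return _nx.concatenate(arrs, 0, dtype=dtype, casting=casting)
           ~~~~~~~~~~~~~~~^^^^^^^^^^^^^^^^^^^^^^^^^^^^^^^^^^^^^^^
ValueError: need at least one array to concatenate
```

```bash
python3 - <<'E'
from h import *
z=np.load("top0.npz");p=z['p'];g=cv2.cvtColor(p,cv2.COLOR_RGB2GRAY)
d=z['d'];c=optics.camera_info("top");f=240/np.tan(np.radians(c['fovy']/2))
v,u=np.mgrid[:480,:640];P=(np.stack([(u-c['cx'])/f*d,(v-c['cy'])/f*d,d],-1)-c['t'])@c['R']
Z=P[...,2]
for uv in[(300,205),(260,285),(285,245),(345,255),(233,206),(346,223),(223,270),(338,287),(300,150)]:print(uv,P[uv[1],uv[0]].round(4))
roi=np.zeros(g.shape,bool);roi[180:315,195:378]=1
m=(Z>.06)&(Z<.085)&roi;print("head",P[m][:,:2].mean(0),m.sum())
m=((g>135)&(Z>.03)&roi).astype(np.uint8);m=cv2.morphologyEx(m,cv2.MORPH_OPEN,np.ones((5,5)))
cs,_=cv2.findContours(m,0,1);k=max(cs,key=cv2.contourArea);X=cast("top",k[:,0],.04)[:,:2]*1000
print("plate",cv2.minAreaRect(X.astype(np.float32)))
E
python3 -m inch '[0,0,0.0895,-58,0,0,-1, 0,0,0.0895,-58,0,0,-1, 0,0,0.0895,-58,0,0,-1, 0,0,0.0895,-58,0,0,-1, 0,0,0.0895,-58,0,0,-1, 0,0,0.0895,-58,0,0,-1, 0,0,0.0895,-58,0,0,-1, 0,0,0.0895,-58,0,0,-1]' 20
```

```text
(300, 205) [0.6301 0.02   0.0401]
(260, 285) [0.4684 0.0997 0.0386]
(285, 245) [0.5464 0.0485 0.0704]
(345, 255) [ 0.5304 -0.0733  0.0062]
(233, 206) [0.6295 0.1573 0.0285]
(346, 223) [ 0.5943 -0.0738  0.0331]
(223, 270) [0.4986 0.1751 0.0324]
(338, 287) [ 0.4642 -0.0569  0.0333]
(300, 150) [ 0.7559  0.0212 -0.0053]
head [0.54737908 0.05052939] 3084
plate ((547.7001953125, 49.2973747253418), (176.2368927001953, 177.40093994140625), 81.74360656738281)
t: 1.1
tcp_pos: [0.5584, 0.3676, 0.1899]
eef_rot: [0.48, 0.877, -0.0, -0.0]
contact_force: [1.1, 0.4, -0.2]
finger_gap: 0.0141
gripper_force: 0.0
```

```bash
python3 -m inch '[0,0,0.0895,-32,0,0,-1, 0,0,0.0895,-32,0,0,-1, 0,0,0.0895,-32,0,0,-1, 0,0,0.0895,-32,0,0,-1, 0,0,0.0895,-32,0,0,-1, 0,0,0.0895,-32,0,0,-1, 0,0,0.0895,-32,0,0,-1, 0,0,0.0895,-32,0,0,-1,0,0,0,0,0,0,-1]'
cat > to.py <<'E'
import sys
from h import *
from scipy.spatial.transform import Rotation as Rn
C=np.array([.5475,.0497]);a=np.radians(-8.27);ex=np.array([np.cos(a),np.sin(a)]);ey=np.array([-ex[1],ex[0]])
s=status.observe();R=Rn.from_quat(s['eef_rot']).as_matrix();p=np.array(s['tcp_pos'])
print("yaw of tool y vs ex deg",np.degrees(np.arctan2(*(R[:2,1]@np.c_[ey,ex]))), "tilt",R[2].round(4))
print("frame xy mm",((p[:2]-C)@np.c_[ex,ey]*1000).round(1),"z",p[2]*1000,"F",np.round(s['contact_force'],2),"t",s['t'])
if len(sys.argv)>1:
    fx,fy,z=map(float,sys.argv[1:]);T=np.r_[C+fx/1000*ex+fy/1000*ey,z/1000]
    print("tool shift mm",(R.T@(T-p)*1000).round(1))
E
python3 to.py 75 75 80
```

```text
t: 2.22
tcp_pos: [0.6215, 0.1224, 0.1909]
eef_rot: [0.759, 0.652, -0.0, 0.001]
contact_force: [-0.0, 0.1, 0.2]
finger_gap: 0.0002
gripper_force: 0.0
yaw of tool y vs ex deg -0.4160464909094098 tilt [-1.e-03  5.e-04 -1.e+00]
frame xy mm [62.8 82.6] z 190.90500630210258 F [-0.02  0.14  0.22] t 2.225
tool shift mm [ -7.3  12.2 110.9]
```

```bash
python3 -m inch '[0,0,0,-7.5,12,45,-1, 0,0,0,0,0,45,-1, 0,0,0,0,0,40,-1,0,0,0,0,0,8,-1,0,0,0,0,0,0,-1]'; python3 to.py 75 75 40
python3 -c "
from h import *
p,d=optics.snapshot('scene');cv2.imwrite('pics/s1.png',cv2.resize(p[150:320,220:450,::-1],None,fx=3,fy=3))"
```

```text
t: 2.85
tcp_pos: [0.6326, 0.1182, 0.053]
eef_rot: [0.756, 0.655, 0.0, -0.0]
contact_force: [-0.1, 0.4, 0.4]
finger_gap: 0.0005
gripper_force: 0.0
yaw of tool y vs ex deg 0.03501602891109916 tilt [ 3.e-04  3.e-04 -1.e+00]
frame xy mm [74.4 80. ] z 52.96126011006798 F [-0.13  0.4   0.42] t 2.85
tool shift mm [-5.   0.6 13. ]
```

View pics/s1.png

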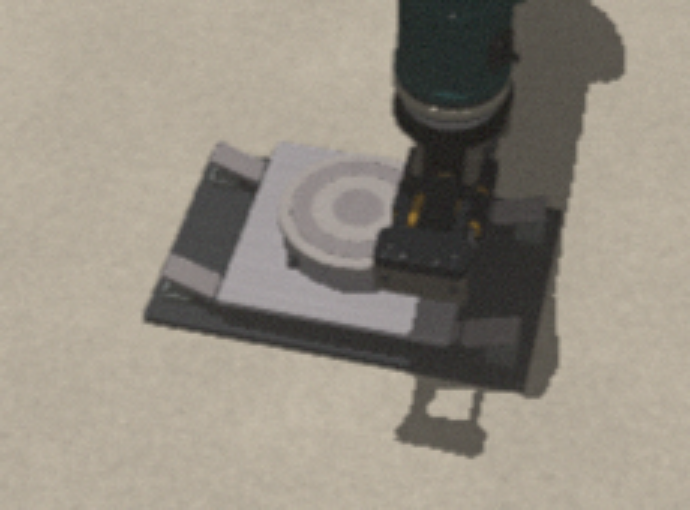

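The gripper is over the far-left (+x,+y) corner of the plate (around (430,310) in the crop), with the body clear above the head. Now I'll press.

```bash
python3 -m inch '[0,0,0,-5,0.5,6,-1,0,0,0,0,0,4,-1,0,0,0,0,0,1,-1,0,0,0,0,0,1,-1,0,0,0,0,0,1,-1,0,0,0,0,0,0,-1]'; python3 to.py 75 75 40
```

```text
t: 3.65
tcp_pos: [0.632, 0.1127, 0.0394]
eef_rot: [0.756, 0.654, -0.0, -0.0]
contact_force: [0.6, -0.0, -0.1]
finger_gap: 0.0005
gripper_force: 0.0
yaw of tool y vs ex deg 0.022609311975843056 tilt [-0.e+00 -1.e-04 -1.e+00]
frame xy mm [74.6 74.5] z 39.435422906216736 F [ 0.61 -0.   -0.06] t 3.65
tool shift mm [ 0.5  0.4 -0.6]
```

```bash
for i in 1 2 3 4; do python3 -m inch '[0,0,0,0,0,1,-1,0,0,0,0,0,0,-1]' | grep -E 'tcp|contact'; done
```

```text
tcp_pos: [0.632, 0.1126, 0.0384]
contact_force: [0.3, -1.1, 0.1]
tcp_pos: [0.632, 0.1126, 0.0374]
contact_force: [0.1, -0.4, 0.5]
tcp_pos: [0.632, 0.1126, 0.0364]
contact_force: [-0.0, -0.3, -0.9]
tcp_pos: [0.632, 0.1126, 0.0354]
contact_force: [0.1, -0.8, -0.2]
```

```bash
python3 -c "
from h import *
p,d=optics.snapshot('scene');a=cv2.resize(p[170:300,240:440,::-1],None,fx=3,fy=3)
q,d=optics.snapshot('wrist');b=cv2.resize(q[:,:,::-1],(520,390))
cv2.imwrite('pics/s2.png',cv2.resize(np.hstack([a,b]),None,fx=.7,fy=.7))"
```

```text
(no output)
```

View pics/s2.png

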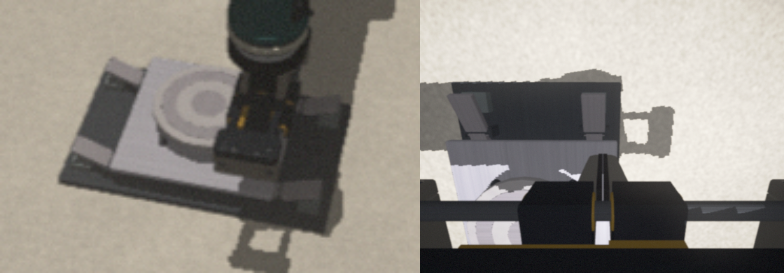

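The scene half shows the gripper over the corner. The wrist half shows the shut fingertips at (603,155), just inside the plate's corner at (620,140), and the plate looks level. The force reads zero, so there's no contact yet; I'll keep going down gently.

```bash
for i in 1 2 3 4; do python3 -m inch '[0,0,0,0,0,0.8,-1,0,0,0,0,0,0,-1]' | grep -E 'tcp|contact'; done
```

```text
tcp_pos: [0.632, 0.1126, 0.0347]
contact_force: [0.2, -0.4, -0.2]
tcp_pos: [0.632, 0.1126, 0.0338]
contact_force: [0.2, -0.5, 1.2]
tcp_pos: [0.632, 0.1126, 0.033]
contact_force: [-0.2, -0.1, 0.3]
tcp_pos: [0.632, 0.1126, 0.0322]
contact_force: [0.1, 0.0, -0.4]
```

```bash
python3 - <<'E'
from h import *
from scipy.spatial.transform import Rotation as Rn
s=status.observe();q,d=optics.snapshot('wrist');c=optics.camera_info('wrist');f=240/np.tan(np.radians(c['fovy']/2))
v,u=np.mgrid[:480,:640];X=np.stack([(u-c['cx'])/f*d,(v-c['cy'])/f*d,d],-1)
T=c['T_tool_cam'];X=X@T[:3,:3].T+T[:3,3]
for x in(10,15,20,25,30,40,60):
  for y in(-90,-60,-30,0,10):
    m=(abs(X[...,0]*1000-x)<2.5)&(abs(X[...,1]*1000-y)<3)&(d>0)&(X[...,2]>-.03)
    if m.sum()>3:print((x,y),"toolz mm",(np.percentile(X[m][:,2],[10,50,90])*1000).round(1))
# finger tip
m=(abs(X[...,0])<.02)&(abs(X[...,1])<.025)&(d>0)
print(m.sum(),(X[m][:,2].max()*1000))
cv2.imwrite('pics/w3.png',cv2.resize(q[120:380,200:500,::-1],None,fx=2.3,fy=2.3))
np.savez('w3.npz',X=X)
E
```

```text
(10, -90) toolz mm [-8.2 -7.1 22.7]
(10, -60) toolz mm [-8.2 -7.2 22.6]
(10, -30) toolz mm [-8.4 -7.2 22.7]
(10, 0) toolz mm [-28.3  -7.9  22.2]
(10, 10) toolz mm [-27.1  -7.4  22.7]
(15, -90) toolz mm [-7.9 -3.2 22.7]
(15, -60) toolz mm [-7.9 -4.4 22.6]
(15, -30) toolz mm [-8.  -5.5 22.6]
(15, 0) toolz mm [-8.1 -5.9  9.3]
(15, 10) toolz mm [-8.  -4.9 22.8]
(20, -90) toolz mm [21.3 22.1 23.1]
(20, -60) toolz mm [21.5 22.5 23.1]
(20, -30) toolz mm [21.5 22.3 23. ]
(20, 0) toolz mm [6.  6.9 8.6]
(20, 10) toolz mm [ 7.4 22.2 22.9]
(25, -90) toolz mm [21.4 22.2 22.9]
(25, -60) toolz mm [21.5 22.4 23.1]
(25, -30) toolz mm [21.7 22.1 23.2]
(25, 0) toolz mm [5.  5.9 7.2]
(25, 10) toolz mm [ 8.3 22.1 23.1]
(30, -90) toolz mm [21.2 22.4 23.2]
(30, -60) toolz mm [21.3 22.3 23.3]
(30, -30) toolz mm [21.4 22.3 23.3]
(30, 0) toolz mm [3.  3.9 4.9]
(30, 10) toolz mm [21.2 22.3 23.2]
(40, -90) toolz mm [21.4 22.3 23.1]
(40, -60) toolz mm [21.4 22.3 23. ]
(40, -30) toolz mm [21.2 22.4 23.2]
(40, 0) toolz mm [-1.   0.1  1.1]
(40, 10) toolz mm [21.5 22.3 23.1]
(60, -90) toolz mm [21.6 22.3 23.1]
(60, -60) toolz mm [21.6 22.1 22.9]
(60, -30) toolz mm [21.3 22.4 23.1]
(60, 0) toolz mm [-8.4 -7.4 -6.6]
(60, 10) toolz mm [21.4 22.1 23.1]
13566 34.289246666337284
```

View pics/w3.png

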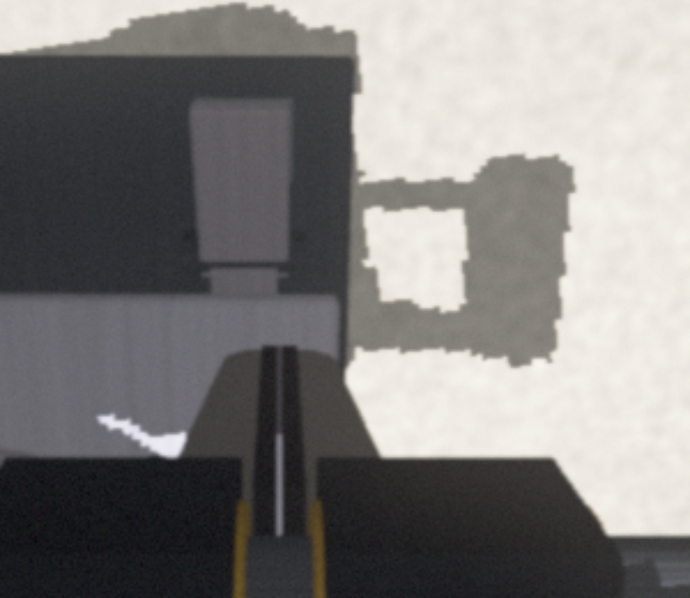

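The crop shows the shim at (240,180), the plate's front edge at row 295, and the finger tips ending at row 347, columns 262 to 297. The plate still looks level. I'll check the depth at the tip pixels.

```bash
python3 - <<'E'
from h import *
X=np.load('w3.npz')['X']*1000
for col in (200,280,320,335):
  print("col",col)
  for row in range(285,460,12):
    x=X[120+int(row/2.3),200+int(col/2.3)];print(row,x.round(1))
s=status.observe();print(np.round(s['effort'],2),np.round(s['qpos'],3),s['contact_force'])
E
```

```text
col 200
285 [ 11.6 -23.6  22.4]
297 [ 15.4 -20.8  -4.6]
309 [ 13.5 -20.5  -8.5]
321 [ 10.4 -20.6  -8.3]
333 [  7.3 -20.7  -8.3]
345 [  3.5 -20.8  -8. ]
357 [  0.2 -20.9  -7.7]
369 [ -3.3 -21.1  -6.8]
381 [ -6.  -21.1  -8.1]
393 [ -9.2 -21.2  -8. ]
405 [-13.2 -21.3  -7.8]
417 [  9.5 -15.1 -62.7]
429 [  9.5 -14.7 -67.4]
441 [ 10.  -14.1 -72.9]
453 [ 10.  -13.7 -77.1]
col 280
285 [11.6 -0.2 22.1]
297 [15.7 -0.2 -5.9]
309 [13.5 -0.2 -8.7]
321 [10.2 -0.2 -7.9]
333 [ 7.3 -0.2 -8.3]
345 [  9.   -0.2 -23.1]
357 [  9.2  -0.2 -31.2]
369 [  9.5  -0.2 -38.8]
381 [  9.5  -0.2 -45.2]
393 [  9.3  -0.2 -50.5]
405 [  8.2  -0.2 -54.7]
417 [  6.1  -0.2 -55.5]
429 [  4.4  -0.2 -57.1]
441 [  2.3  -0.2 -57.8]
453 [ -0.2  -0.2 -57.7]
col 320
285 [11.5 11.9 22.2]
297 [15.6 10.4 -5.5]
309 [13.2 10.3 -7.7]
321 [10.2 10.4 -7.7]
333 [ 6.9 10.4 -7.3]
345 [ 3.  10.5 -6.9]
357 [  8.4   9.3 -29. ]
369 [  8.8   8.8 -37.1]
381 [  8.8   8.5 -43.4]
393 [  9.1   8.1 -50.3]
405 [  8.8   7.8 -56.1]
417 [  9.6   7.5 -62.9]
429 [  9.5   7.3 -67.4]
441 [  9.8   7.  -72.5]
453 [ 10.    6.7 -77.1]
col 335
285 [11.6 15.9 22.1]
297 [15.  14.1 -3.4]
309 [13.2 13.8 -7.8]
321 [10.4 13.8 -8.4]
333 [ 6.8 14.  -7.1]
345 [ 3.2 14.  -7.3]
357 [  8.4  12.4 -29. ]
369 [  8.5  11.9 -36.4]
381 [  8.5  11.4 -42.9]
393 [  9.1  10.9 -50.2]
405 [  9.1  10.5 -56.7]
417 [  9.7  10.  -63.1]
429 [  9.6   9.7 -67.7]
441 [  9.9   9.4 -72.8]
453 [ 10.7   9.  -78.3]
[-0.000e+00 -5.459e+01  6.560e+00 -1.875e+01 -5.000e-02  1.000e-02
  0.000e+00] [-0.509  0.664  0.389  1.748 -0.333  0.795 -0.103] [-1.2503568   0.17973426 -0.04133016]
```

The depths show the finger faces ending about 20 mm behind the stated TCP. So the shut tips are still about 12 mm above the plate, which explains the zero force. I'll keep descending under force watch.

```bash
python3 -m inch '[0,0,0,0,0,2,-1,0,0,0,0,0,2,-1,0,0,0,0,0,2,-1,0,0,0,0,0,1,-1,0,0,0,0,0,1,-1,0,0,0,0,0,0,-1]'| grep -E 'tcp|contact|^t'; python3 -m inch '[0,0,0,0,0,1,-1,0,0,0,0,0,0,-1]'| grep -E 'tcp|contact|^t'
python3 -m inch '[0,0,0,0,0,1,-1,0,0,0,0,0,0,-1]'| grep -E 'tcp|contact|^t'
```

```text
t: 6.55
tcp_pos: [0.632, 0.1127, 0.0242]
contact_force: [-1.4, -0.1, 0.7]
t: 6.8
tcp_pos: [0.632, 0.1126, 0.0233]
contact_force: [-0.9, 0.3, -0.3]
t: 7.05
tcp_pos: [0.632, 0.1126, 0.0222]
contact_force: [0.1, -0.1, 0.1]
```

```bash
for i in 1 2 3 4 5; do python3 -m inch '[0,0,0,0,0,1,-1,0,0,0,0,0,0,-1]'| grep -E 'tcp|contact|^t' | tr '\n' ' ';done
```

```text
t: 7.3 tcp_pos: [0.632, 0.1126, 0.0212] contact_force: [-0.8, -0.6, -0.2] t: 7.55 tcp_pos: [0.632, 0.1126, 0.0202] contact_force: [0.1, -0.3, -0.1] t: 7.8 tcp_pos: [0.632, 0.1126, 0.0192] contact_force: [1.2, -0.1, 0.3] t: 8.05 tcp_pos: [0.632, 0.1126, 0.0182] contact_force: [0.2, 0.0, -0.2] t: 8.3 tcp_pos: [0.632, 0.1126, 0.0172] contact_force: [-0.4, 0.2, -0.0]
```

```bash
cat > w.py <<'E'
from h import *
s=status.observe();q,d=optics.snapshot('wrist');c=optics.camera_info('wrist');f=240/np.tan(np.radians(c['fovy']/2))
v,u=np.mgrid[:480,:640];X=np.stack([(u-c['cx'])/f*d,(v-c['cy'])/f*d,d],-1)
T=c['T_tool_cam'];X=(X@T[:3,:3].T+T[:3,3])*1000
for col in (260,317,321,326):
  print(col,[(r,*X[r,col].round(0).astype(int).tolist()) for r in range(236,300,4)])
pts=lambda x,y:np.median(X[(abs(X[...,0]-x)<4)&(abs(X[...,1]-y)<4)&(X[...,2]>-40)][:,2]).round(1)
print("plate toolz",[pts(8,y) for y in(-130,-110,-80,-50,-30)],"tcp z",s['tcp_pos'][2])
np.save('w.npy',q)
E
python3 w.py; python3 -c "
import numpy as np,cv2;q=np.load('w.npy');cv2.imwrite('pics/w4.png',cv2.resize(q[140:340,180:440,::-1],None,fx=3,fy=3))"
```

```text
260 [(236, 20, -38, 8), (240, 18, -38, 7), (244, 15, -38, 7), (248, 12, -38, 8), (252, 10, -39, 8), (256, 16, -34, -19), (260, 15, -33, -23), (264, 12, -33, -22), (268, 10, -33, -22), (272, 8, -33, -22), (276, 6, -33, -24), (280, 3, -34, -23), (284, 1, -34, -23), (288, -2, -34, -22), (292, -4, -34, -22), (296, -6, -34, -23)]
317 [(236, 25, -2, -9), (240, 22, -2, -9), (244, 19, -2, -8), (248, 16, -3, -6), (252, 14, -3, -6), (256, 15, -2, -18), (260, 14, -2, -22), (264, 12, -2, -22), (268, 10, -2, -23), (272, 9, -2, -27), (276, 9, -2, -33), (280, 9, -2, -38), (284, 10, -2, -44), (288, 10, -2, -49), (292, 9, -2, -53), (296, 10, -2, -58)]
321 [(236, 24, 0, -9), (240, 22, 0, -9), (244, 19, 0, -5), (248, 12, 0, 8), (252, 10, 0, 7), (256, 15, 0, -19), (260, 14, 0, -22), (264, 12, 0, -22), (268, 10, 0, -23), (272, 9, 0, -26), (276, 9, 0, -32), (280, 9, 0, -38), (284, 9, 0, -44), (288, 9, 0, -49), (292, 9, 0, -52), (296, 8, 0, -55)]
326 [(236, 24, 3, -7), (240, 22, 3, -9), (244, 19, 3, -7), (248, 13, 3, 7), (252, 10, 3, 7), (256, 15, 3, -18), (260, 14, 3, -22), (264, 12, 3, -23), (268, 10, 3, -23), (272, 9, 2, -27), (276, 9, 2, -33), (280, 10, 2, -39), (284, 10, 2, -44), (288, 9, 2, -48), (292, 10, 2, -53), (296, 9, 2, -57)]
plate toolz [np.float64(-22.3), np.float64(-22.5), np.float64(-22.3), np.float64(-22.4), np.float64(-22.5)] tcp z 0.017200828981507627
```

View pics/w4.png

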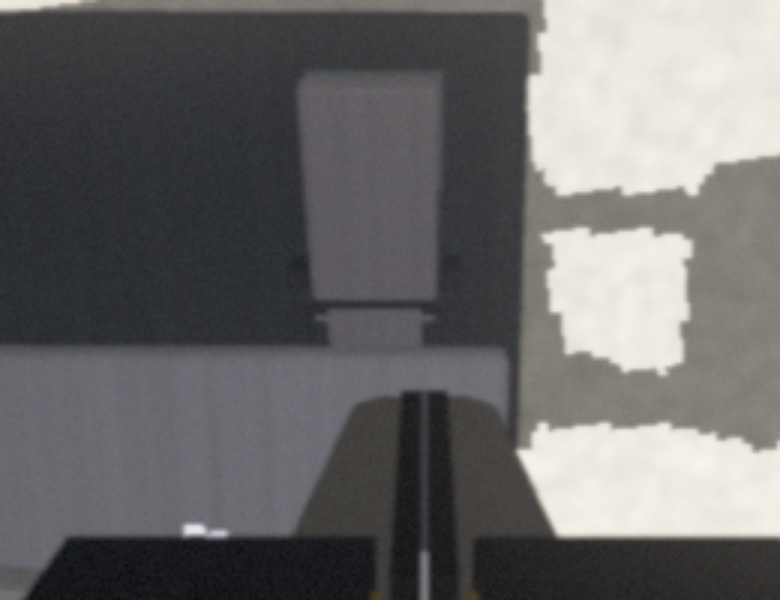

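The plate is still level (tool z -22.4 along its whole edge). The tip ends at (424,392) in the crop, almost touching the plate. I'll continue in small steps.

```bash
for i in 1 2 3 4 5 6; do python3 -m inch '[0,0,0,0,0,0.5,-1,0,0,0,0,0,0,-1]'| grep -E 'tcp|contact|^t' | tr '\n' ' ';done
```

```text
t: 8.6 tcp_pos: [0.632, 0.1127, 0.0168] contact_force: [0.0, 0.0, 0.1] t: 8.85 tcp_pos: [0.6322, 0.1126, 0.0164] contact_force: [-0.1, 0.7, 0.9] t: 9.1 tcp_pos: [0.6321, 0.1127, 0.016] contact_force: [-1.3, 0.3, 3.5] t: 9.35 tcp_pos: [0.6322, 0.1127, 0.0155] contact_force: [-1.5, 0.5, 4.0] t: 9.6 tcp_pos: [0.6322, 0.1127, 0.0149] contact_force: [-0.8, -0.0, 4.4] t: 9.85 tcp_pos: [0.6322, 0.1127, 0.0144] contact_force: [-0.0, 0.3, 4.1]
```

```bash
for i in 1 2 3; do python3 -m inch '[0,0,0,0,0,1,-1,0,0,0,0,0,0,-1]'| grep -E 'tcp|contact|^t' | tr '\n' ' ';done; python3 w.py | tail -1
```

```text
t: 10.1 tcp_pos: [0.6323, 0.1128, 0.0135] contact_force: [-0.7, 0.4, 5.6] t: 10.35 tcp_pos: [0.6324, 0.1128, 0.0125] contact_force: [-0.1, -0.3, 5.7] t: 10.6 tcp_pos: [0.6324, 0.1128, 0.0116] contact_force: [-1.3, -0.1, 6.8] plate toolz [np.float64(-27.4), np.float64(-26.7), np.float64(-25.7), np.float64(-24.6), np.float64(-23.9)] tcp z 0.011615574847845353
```

The corner gives: it sank about 5 mm at 6 N, and the plate is seen aslant (tool z runs from -27.4 to -23.9 along the edge). The shim here is the +x,+y one. I'll lift and move over its pad.

```bash
python3 -m inch '[0,0,0,0,0,-5,-1,0,0,0,0,0,-15,-1,0,0,0,0,0,-15,-1,0,0,0,27,-5,0,-1,0,0,0,27,-5,0,-1,0,0,0,0,0,0,-1]'|grep contact; python3 to.py 65 128 17; python3 w.py | tail -1
```

```text
contact_force: [0.0, 0.1, -0.0]
yaw of tool y vs ex deg 0.26605843953316816 tilt [ 1.6e-03  1.0e-04 -1.0e+00]
frame xy mm [ 63.8 131.6] z 46.850985817941314 F [ 0.04  0.07 -0.  ] t 11.4
tool shift mm [-3.6  1.2 29.8]
plate toolz [np.float64(27.8), np.float64(36.9), np.float64(37.0), np.float64(37.0), np.float64(36.9)] tcp z 0.04685098581794132
```

```bash
python3 -m inch '[0,0,0,-3.5,1,10,-1,0,0,0,0,0,10,-1,0,0,0,0,0,7,-1,0,0,0,0,0,1,-1,0,0,0,0,0,1,-1,0,0,0,0,0,0,-1]'| grep -E 'tcp|contact|^t' | tr '\n' ' '
for i in 1 2 3 4 5; do python3 -m inch '[0,0,0,0,0,1,-1,0,0,0,0,0,1,-1,0,0,0,0,0,0,-1]'| grep -E 'tcp|contact|^t' | tr '\n' ' ';done; python3 to.py 65 128 2
```

```text
t: 12.2 tcp_pos: [0.6306, 0.164, 0.0175] contact_force: [-0.4, -0.1, -0.2] t: 12.58 tcp_pos: [0.6307, 0.1641, 0.0159] contact_force: [-0.3, 0.1, 3.1] t: 12.95 tcp_pos: [0.6309, 0.1648, 0.0141] contact_force: [-1.5, 1.1, 6.0] t: 13.32 tcp_pos: [0.631, 0.1655, 0.0123] contact_force: [-1.2, 0.8, 5.9] t: 13.7 tcp_pos: [0.6311, 0.1661, 0.0104] contact_force: [-1.1, 2.7, 7.2] t: 14.08 tcp_pos: [0.6312, 0.1663, 0.0084] contact_force: [-0.9, 2.8, 6.6] yaw of tool y vs ex deg 0.08039159916668868 tilt [ 0.0032  0.0015 -1.    ]
frame xy mm [ 66.1 127.4] z 8.428536569136842 F [-0.93  2.81  6.59] t 14.075
tool shift mm [ 0.6 -1.1  6.4]
```

```bash
for i in 1 2 3 4 5; do python3 -m inch '[0,0,0,0,0,1,-1,0,0,0,0,0,1,-1,0,0,0,0,0,0,-1]'| grep -E 'tcp|contact|^t' | tr '\n' ' ';done; python3 to.py 65 128 2
```

```text
t: 14.45 tcp_pos: [0.6313, 0.1666, 0.0065] contact_force: [-0.3, 3.7, 5.8] t: 14.82 tcp_pos: [0.6314, 0.1668, 0.0045] contact_force: [-0.7, 3.4, 5.7] t: 15.2 tcp_pos: [0.6314, 0.1671, 0.0025] contact_force: [-0.7, 4.4, 6.0] t: 15.58 tcp_pos: [0.6314, 0.1673, 0.0012] contact_force: [-1.9, 3.3, 10.3] t: 15.95 tcp_pos: [0.6316, 0.1673, 0.0009] contact_force: [-5.9, 3.4, 21.5] yaw of tool y vs ex deg 0.10017188901987321 tilt [ 0.0052  0.0015 -1.    ]
frame xy mm [ 66.3 128.5] z 0.9092920828387002 F [-5.91  3.42 21.49] t 15.95
tool shift mm [-0.5 -1.3 -1.1]
```

It came to a hard stop at the flat height, with the force rising to 21 N. I'll retract and check.

```bash
python3 -m inch '[0,0,0,0,0,-4,-1,0,0,0,0,0,-10,-1,0,0,0,0,0,-30,-1,0,0,0,0,0,-50,-1,0,0,0,-40,0,-50,-1,0,0,0,-50,0,-20,-1,0,0,0,-50,0,0,-1,0,0,0,-30,0,0,-1,0,0,0,0,0,0,-1,0,0,0,0,0,0,-1]'| grep -E 'tcp|contact|^t'
python3 w.py >/dev/null; python3 - <<'E'
from h import *
from scipy.spatial.transform import Rotation as Rn
s=status.observe();q,d=optics.snapshot('wrist');c=optics.camera_info('wrist');f=240/np.tan(np.radians(c['fovy']/2))
v,u=np.mgrid[:480,:640];X=np.stack([(u-c['cx'])/f*d,(v-c['cy'])/f*d,d],-1)
T=c['T_tool_cam'];X=X@T[:3,:3].T+T[:3,3]
X=X@Rn.from_quat(s['eef_rot']).as_matrix().T+s['tcp_pos']
t,dt=optics.snapshot('top');c=optics.camera_info('top');f=240/np.tan(np.radians(c['fovy']/2))
Y=(np.stack([(u-c['cx'])/f*dt,(v-c['cy'])/f*dt,dt],-1)-c['t'])@c['R']
C=np.array([.5475,.0497]);a=np.radians(-8.27);B=np.array([[np.cos(a),-np.sin(a)],[np.sin(a),np.cos(a)]])
for n,M in(("wrist",X),("top",Y)):
  F=(M[...,:2]-C)@B*1000
  for sx in(1,-1):
    for sy in(1,-1):
      o=[]
      for r in(105,115,125,135):
        m=(abs(F[...,0]-sx*65)<7)&(abs(F[...,1]-sy*r)<4);o.append((np.median(M[m][:,2])*1000).round(1) if m.sum()>3 else None)
      print(n,sx,sy,o)
cv2.imwrite('pics/e.png',np.hstack([cv2.resize(q[:,:,::-1],(400,300)),cv2.resize(t[165:330,180:400,::-1],(400,300))]))
E
```

```text
t: 17.2
tcp_pos: [0.6062, -0.002, 0.1599]
contact_force: [0.8, 0.2, -0.7]
wrist 1 1 [np.float64(24.9), np.float64(24.9), np.float64(25.0), np.float64(24.8)]
wrist 1 -1 [None, None, None, None]
wrist -1 1 [np.float64(28.8), np.float64(32.9), np.float64(37.0), np.float64(40.7)]
wrist -1 -1 [np.float64(28.9), np.float64(32.9), np.float64(36.8), np.float64(40.1)]
top 1 1 [np.float64(23.0), np.float64(23.9), np.float64(23.2), np.float64(22.9)]
top 1 -1 [np.float64(28.2), np.float64(31.6), np.float64(36.4), np.float64(38.5)]
top -1 1 [np.float64(26.9), np.float64(30.8), np.float64(34.8), np.float64(39.1)]
top -1 -1 [np.float64(28.8), np.float64(32.0), np.float64(35.8), np.float64(38.5)]
```

View pics/e.png

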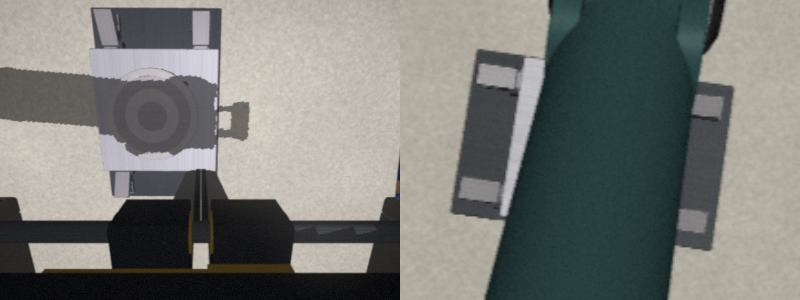

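The +x,+y shim (at (200,28) in the wrist half) is flat at 25 mm along its length. The other three still slope up to about 40 mm, the wheel hasn't moved, and the arm is clear.

```bash
python3 -c "
from bench import order;print(order.hand_in())"
```

```text
the job is handed in; nothing more can be done
None
```

I pressed the +x,+y corner first and it gave about 5 mm at 6 N, so I pressed its shim flat, where it stayed at 25 mm. The other three shims are still raised, the wheel was not lifted or shifted, the cup, jar and brush were not touched, and the job is handed in.

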